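Set the free-standing curing timer and start it

ROBOT

A 6-joint arm with a two-finger parallel gripper is mounted at the origin on the work surface; the furniture and walls round the work are solid. World frame = base frame: x ahead of the robot, y to its left, z up, the work surface at z = 0. Lengths are in mm, angles in rad, forces in N, time in s.
With the tool pointing down it reaches from about 250 to 775 mm from the base axis. Payload 4 kg.
Tool frame: the origin (TCP) lies between the finger pads; the fingertips stand 25 mm ahead of it and the grasp point (between the pads) lies 6 mm ahead of it; y points along the fingers, z is the direction in which the jaws open and shut, and the axes are right-handed (so a half turn about y gives the same grasp; the last joint's range is limited). The gripper opens to 85 mm and grips with 20 to 120 N. Pads are 22 mm wide; open, the fingers measure 114 mm over their backs; the gripper's body (76 mm by 85 mm) begins 54 mm behind the grasp point. The pads swing forward as they close: fully open they stand 13 mm farther back than shut.
Start: joints at [1.091, 0.087, 1.371, -0, 1.684, -0.103], TCP at [202.38, 511.427, 256.341] pointing down, gripper open.
Joint ranges: [-3.1, 3.1], [-0.76, 2.03], [0.27, 2.55], [-1.08, 4.22], [0.17, 2.65], [-2.57, 2.57]. Speed limits (rad/s): [2.79, 2.79, 3.14, 3.14, 3.14, 3.14].

INTERFACE

Orientations are given as a 3x3 rotation matrix whose columns are the frame's x, y, z axes.
In Python, from station import sensors, snapshot, get_calibration, arm gives the robot as it stands.
- The arm moves only by the shell command python3 -m jog 'ROWS' [FORCE]. ROWS is JSON, a list of rows, each a list of 3 entries, a list of its own where there are three numbers: the shift along the tool's x, y, z in cm, then the turn about the tool's y in degrees, then the closure, from 0 (fully open) to 1 (shut). A call has 1 to 10 rows; each row shifts and turns the commanded pose from where the row before left it, along the tool's axes as they then stand; what a row does not reach is not made up. A row lasts 1/10 s, in which the tool goes at most 50 mm and 8.59 degrees, less where a joint would pass 70% of its speed; a pose out of reach is approached as far as the arm can. A call with a gripper value outside its range is refused whole. The fingers move at their own pace and stop on an object; FORCE is the grip in N (left out, the last holds). Time passes only in rows, so rows that do not move let the fingers close. It gives the time, the measured TCP pose, the force and the opening at its end, in the units of the state.
- sensors.read_state(): the state, without advancing time (a new reading comes with each control period).
- snapshot(name): name is "side" or "top" or "wrist"; returns (picture, depth): 420x560x3 uint8, red, green, blue; 420x560 float32, mm along the optical axis (not along the pixel's ray), 0 where there is no reading.
- get_calibration(name): a dict with "fx", "fy", "cx", "cy" (pixels), "T" (4x4, takes a point from camera to world coordinates). Camera axes: x right, y down, z forward; pixel columns grow to the right and rows downward; lengths in mm; the calibration is good to about 2 mm. A picture is of the moment at which its call begins: read the wrist's pose just before it. get_calibration takes no time and is no camera call; for the wrist camera it gives the pose at the moment of the call.
- arm.close_job(): hands the job in, once; it reports no verdict.
The state is a dict: "time_s": time; "qpos": joint angles; "qd": joint speeds; "effort": joint torques, N m; "eef_pos": TCP position; "ee_rot": TCP orientation; "ft_force": force on the tool from outside, world axes, zero at the start; "moment": the same for the moment, N m; "grip_width": finger opening in mm.
Only numpy, scipy, OpenCV 4.12 (cv2) and the standard library are available. Lean on these libraries where they do the work, as an engineer would, in place of code of your own. Each camera call takes 0.05 s, during which the arm holds its last target.

TASK

Set the curing timer that stands on the cork mat: grip its stiff dial and turn it clockwise until the pointer lines up with the small metal clip on the rim, pressing down on the timer meanwhile (about 12 N, never above 20 N, or its thin base cracks) so that the light case neither spins nor slides on the mat. Then let go of the dial and press the long start bar well down, past the 5 mm where it switches, and let it spring back up. Leave the clip and everything else on the table where they are.

Things in the scene. Friction and masses are not known exactly. Their poses are not given: they have to be found in the camera images.
- timer: Light free-standing timer, white case 124 (x) x 160 (y) x 36 mm on four rubber feet at x = +-46, y = +-64 mm, about 0.25 kg. Origin: centre of its underside, on the mat; z up, x away from the robot at yaw 0. On top: the black dial (axis at x = 0, y = +14 mm), the grey start bar (centre x = 0, y = -62 mm), and a round plate of radius 58 mm about the dial's axis, the clip on its rim.
- mat: Cork mat, 164 x 200 x 4 mm, fixed to the table; the timer stands on it, and must load it with less than 24 N (weight and press together). Origin: centre of its underside. A gripper pushing down on the timer, once the knob's play is taken up, meets a stiff thing: 1 mm of travel makes some 10 N or more, so read the force.
- timer_corner (a point): Front right lower corner of the timer's case (x = -62, y = -80, z = 0 mm in the timer's frame); shows whether the case has spun or slid.
- dial_grip (a point): On the dial's axis, 66 mm above the timer's underside. The knob there: grip bar 14 mm thick (y), 44 long (x, pointer at the -x end), 46 to 78 mm above the underside, to be pinched across its thickness; under it a round skirt, radius 34, top at 46 mm, on which fingertips may press. The knob has play: it may stand up to 5 mm higher than this (not shown) and sinks at about 2 N until it bears on the case.
- dial (a joint): Angle of the dial, rad; grows clockwise seen from above; at 0 the pointer points along the timer's -x, at 1.57 along its +y. Stays where it is left. Friction 0.4 N m: grip firmly (about 60 N). The case spins with it unless pressed down through the dial with more than 6 to 9 N (hidden friction and weight); 12 N is right.
- pointer_tip (a point): Tip of the dial's pointer, 45 mm from the dial's axis, just over the case's top.
- clip (a joint): Angle of the metal clip about the dial's axis, same zero and direction as the dial: the pointer is lined up when joint dial equals joint clip. It is always 0.6 to 1.4 rad ahead of the dial at the start.
- clip_mark (a point): The inner point of the metal clip (17 x 7 x 6 mm, on the rim, top 42 mm above the timer's underside), 45 mm from the dial's axis: where the pointer tip must come to.
- start_bar (a joint): Travel of the start bar, m: 0 up, switches at 0.005 (about 4.3 N), stop at 0.008 (about 6 N); springs back up.
- start_top (a point): Centre of the top of the start bar, 48 mm above the timer's underside; the bar is 60 mm (timer's x) x 22 mm (timer's y).
- wax_jar: Bystander: low white jar of bead wax, loose, to be left alone. Origin: centre of its underside.
- bead_dish: Bystander: octagonal glass dish of odd beads, loose, to be left alone. Origin: centre of its underside.
- bracelet: Bystander: bead bracelet lying flat, loose, to be left alone. Origin: centre of its underside.

How it is judged:
By the outcome, as a careful person would: the job done as asked, in the order asked, and still so for the second after the job is handed in, with the robot touching nothing.
It also fails if it takes over 61 s, if anything falls off the work surface, if the arm or the gripper's body presses on something with over 40 N, if the wrist force passes 120 N, or if a joint passes its speed limit or range.

## Working session

There is one attempt and no reset: what is moved stays moved. The work goes in short steps, Python scripts to look and compute and a shell command to move; the robot and the scene stay as the last step left them, time stands still between calls to the robot, and variables do not carry over. Pictures are saved under pics/ and viewed, and the job is handed in when it is done.

```bash
ls; mkdir -p pics
python3 - <<'E'
from station import sensors, snapshot, get_calibration
import cv2, numpy as np
s=sensors.read_state()
for k,v in s.items(): print(k,np.round(v,3).tolist())
for n in("side","top","wrist"):
    p,d=snapshot(n); cv2.imwrite(f"pics/{n}0.png",p[:,:,::-1]); np.save(f"pics/{n}0.npy",d)
    c=get_calibration(n); print(n,c)
    np.save(f"pics/{n}0_T.npy",c["T"])
print(sensors.read_state()["time_s"])
E
```

```text
pics
time_s 0.0
qpos [1.091, 0.088, 1.372, 0.0, 1.684, -0.103]
qd [-0.001, 0.001, -0.0, 0.0, 0.0, -0.001]
effort [-0.0, -35.186, -31.327, -0.0, 0.011, 0.0]
eef_pos [202.145, 511.02, 255.105]
ee_rot [[0.93, -0.001, 0.368], [-0.368, -0.002, 0.93], [-0.0, -1.0, -0.002]]
ft_force [-0.575, -0.277, 1.557]
moment [-0.013, -0.018, 0.032]
grip_width 85.444
side {'fx': 426.64755004028194, 'fy': 426.64755004028194, 'cx': 289.40022043116136, 'cy': 206.3469526052723, 'T': array([[ 9.40137782e-01, -1.20957036e-01,  3.18606884e-01,
         1.68220251e+02],
       [-3.39937955e-01, -3.99086411e-01,  8.51570445e-01,
        -7.92029649e+02],
       [ 2.41482410e-02, -9.08900122e-01, -4.16314101e-01,
         4.28693620e+02],
       [ 0.00000000e+00,  0.00000000e+00,  0.00000000e+00,
         1.00000000e+00]])}
top {'fx': 400.83484295150805, 'fy': 400.83484295150805, 'cx': 284.90466571311, 'cy': 202.7010365839784, 'T': array([[-5.79198511e-02, -9.77620946e-01,  2.02243857e-01,
         2.86063486e+02],
       [-9.98318620e-01,  5.71824875e-02, -9.49184978e-03,
        -8.18961539e+01],
       [-2.28537567e-03, -2.02453575e-01, -9.79289195e-01,
         9.06339411e+02],
       [ 0.00000000e+00,  0.00000000e+00,  0.00000000e+00,
         1.00000000e+00]])}
wrist {'fx': 363.7148391945241, 'fy': 363.7148391945241, 'cx': 280.73979905133086, 'cy': 210.2558444254108, 'T': array([[ 3.67379996e-01,  8.89963592e-01,  2.70179097e-01,
         1.33780827e+02],
       [ 9.30067969e-01, -3.50803182e-01, -1.09136152e-01,
         5.39740600e+02],
       [-2.34751489e-03,  2.91379363e-01, -9.56604702e-01,
         3.73525711e+02],
       [ 0.00000000e+00,  0.00000000e+00,  0.00000000e+00,
         1.00000000e+00]])}
0.15
```

View pics/top0.png

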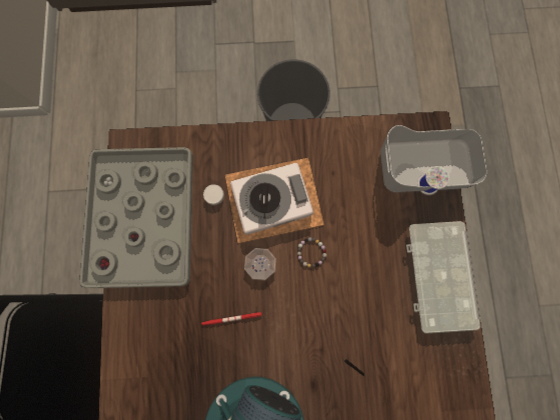

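View pics/side0.png

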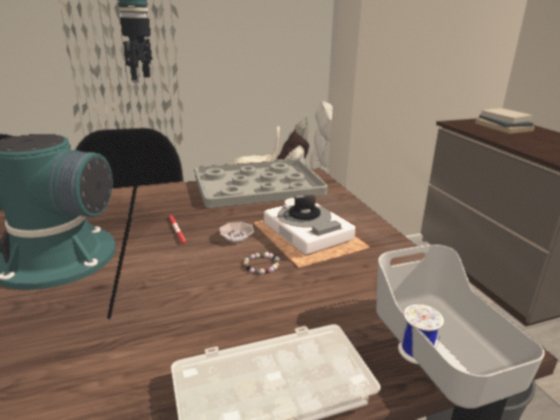

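View pics/wrist0.png

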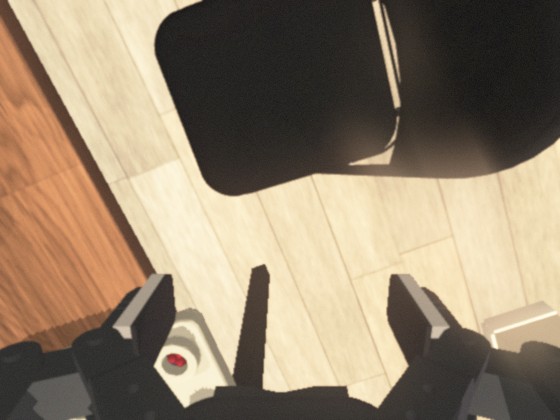

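```bash
cat > h.py <<'E'
import numpy as np, cv2
from station import sensors, snapshot, get_calibration
def pt(c,u,v,z=None,depth=None):
    T=np.array(c["T"]); r=np.array([(u-c["cx"])/c["fx"],(v-c["cy"])/c["fy"],1.0])
    R=T[:3,:3]@r; o=T[:3,3]
    t=depth if depth is not None else (z-o[2])/R[2]
    return o+t*R
def proj(c,P):
    T=np.array(c["T"]); q=T[:3,:3].T@(np.array(P,float)-T[:3,3])
    return c["fx"]*q[0]/q[2]+c["cx"], c["fy"]*q[1]/q[2]+c["cy"]
def crop(img,u0,v0,u1,v1,k,name):
    cv2.imwrite(name,cv2.resize(img[v0:v1,u0:u1],None,fx=k,fy=k,interpolation=cv2.INTER_CUBIC))
E
python3 - <<'E'
from h import *
for n,b in(("top",(195,140,335,245)),("side",(240,180,380,285))):
    crop(cv2.imread(f"pics/{n}0.png"),*b,5.7,f"pics/{n}0c.png")
c=get_calibration("top"); d=np.load("pics/top0.npy")
for u,v in((264,198),(298,189),(240,185),(305,215),(318,205),(213,195),(260,263)): print(u,v,pt(c,u,v,depth=d[v,u]).round(1))
E
```

```text
264 198 [468.9 -46.6  82.4]
298 189 [ 491.  -120.5   53.6]
240 185 [511.4   7.4  38.7]
305 215 [ 435.8 -133.    34.7]
318 205 [ 462.8 -166.3    3.1]
213 195 [497.6  72.2  15. ]
260 263 [338.8 -27.1   1.3]
```

View pics/top0c.png

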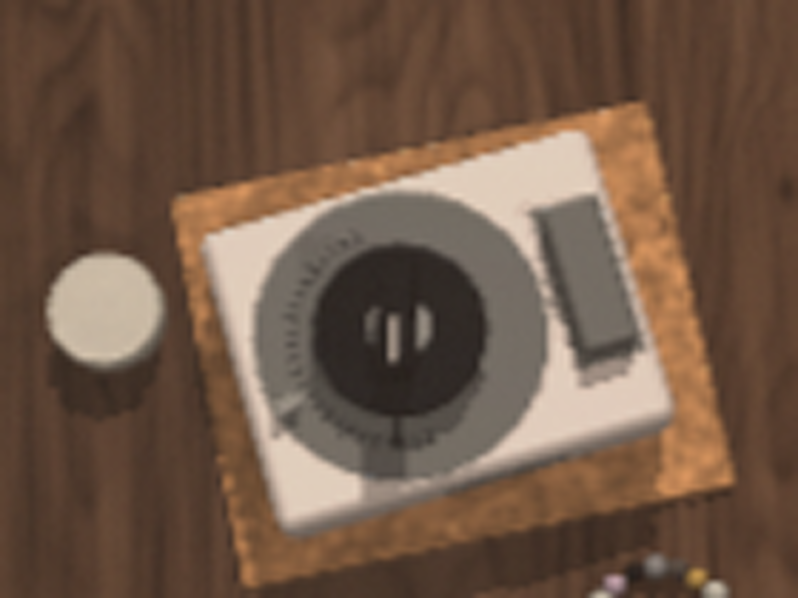

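View pics/side0c.png

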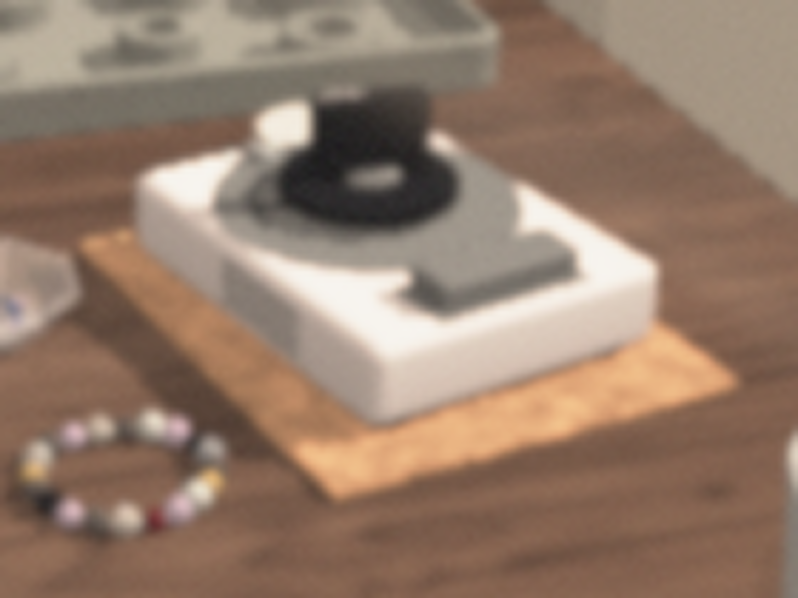

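Run:
```python
from h import *
c=get_calibration("top")
g=lambda x,y,z: pt(c,195+(x+.5)/5.7-.5,140+(y+.5)/5.7-.5,z=z)
C=[g(x,y,40) for x,y in((205,236),(585,131),(673,414),(288,532))]
for p in C: print(p.round(1))
cen=np.mean(C,0); print("cen",cen.round(1))
for a,b in((0,1),(1,2),(2,3),(3,0)):
    d=C[b]-C[a]; print(np.linalg.norm(d).round(1),np.degrees(np.arctan2(d[1],d[0])).round(1))
ax=g(400,329,50); print("dial skirt",ax); print("plate",g(402,335,40))
for n,p in (("ptr",g(398,440,43)),("ptr2",g(398,452,43)),("clip",g(290,408,45)),("clip2",g(300,402,45)),("knobtop",g(398,328,84)),("bar",g(589,274,52))): print(n,p.round(1),np.linalg.norm((p-ax)[:2]),np.degrees(np.arctan2(*(p-ax)[1::-1])))
```

```text
[521.5  28.   40. ]
[ 555.6 -123.3   40. ]
[ 440.1 -149.9   40. ]
[ 4.031e+02 -1.000e-01  4.000e+01]
cen [480.1 -61.3  40. ]
155.1 -77.3
118.5 -167.0
154.3 103.9
121.7 13.3
dial skirt [477.51981155 -46.9014686   50.        ]
plate [477.32822734 -47.15391743  40.        ]
ptr [435.6 -43.8  43. ] 42.00702352257035 175.72543602537704
ptr2 [431.  -43.5  43. ] 46.661605445951835 175.87980536264382
clip [450.1  -3.1  45. ] 51.65531645611987 122.03273055980897
clip2 [452.2  -7.   45. ] 47.21196095484653 122.37963049828944
knobtop [470.3 -47.6  84. ] 7.2127168241425785 -174.65927261017146
bar [ 494.5 -120.6   52. ] 75.65110989800408 -77.05159373788932
```

```bash
python3 -m jog '[[[0,0,0],-5.8,0],[[0,0,0],-5.8,0],[[0,0,0],-5.8,0],[[1.83,0,-4.19],0,0],[[1.83,0,-4.19],0,0],[[1.83,0,-4.19],0,0],[[1.83,0,-4.19],0,0],[[1.83,0,-4.19],0,0],[[1.83,0,-4.19],0,0],[[1.83,0,-4.19],0,0]]' && python3 -m jog '[[[1.83,0,-4.19],0,0],[[1.83,0,-4.19],0,0],[[1.83,0,-4.19],0,0],[[1.83,0,-4.19],0,0],[[1.83,0,-4.19],0,0],[[1.83,0,-4.19],0,0],[[0,0,0],0,0],[[0,0,0],0,0]]'
```

```text
time_s: 1.15
eef_pos: [308.7, 207.8, 256.1]
ee_rot: [[0.997, 0.0, 0.072], [-0.072, 0.0, 0.997], [0.0, -1.0, 0.0]]
ft_force: [1.5, -0.6, 0.7]
grip_width: 85.5
time_s: 1.95
eef_pos: [399.7, -49.9, 255.7]
ee_rot: [[0.997, -0.002, 0.076], [-0.076, 0.001, 0.997], [-0.002, -1.0, 0.001]]
ft_force: [-0.2, 0.1, 0.6]
grip_width: 85.6
```

```bash
cat > look.py <<'E'
import sys,pickle
from h import *
n=sys.argv[1]
s=sensors.read_state(); c=get_calibration("wrist"); p,d=snapshot("wrist")
cv2.imwrite(f"pics/{n}.png",p[:,:,::-1]); np.save(f"pics/{n}.npy",d); pickle.dump(c,open(f"pics/{n}.pkl","wb"))
print(s["eef_pos"],s["ft_force"])
E
python3 look.py w1
```

```text
[399.65708725 -49.89949829 255.73242202] [-0.16587099  0.10484314  0.64525633]
```

View pics/w1.png

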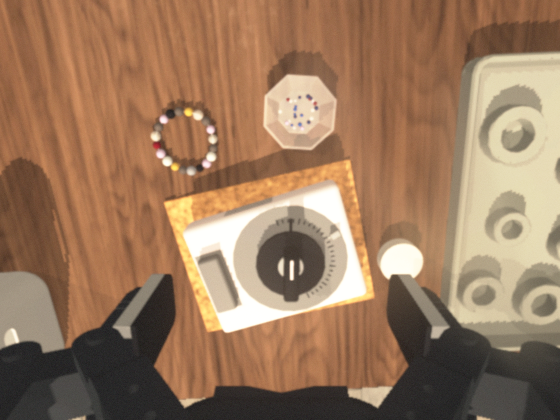

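```bash
python3 -c "
from h import *
crop(cv2.imread('pics/w1.png'),170,165,380,322,3.8,'pics/w1c.png')"; python3 -m jog '[[[-2,4,0],0,0],[[0,4,0],0,0],[[0,0,0],0,0],[[0,0,0],0,0]]'; python3 look.py w2
```

```text
time_s: 2.4
eef_pos: [379.6, -46.5, 176.6]
ee_rot: [[0.997, -0.001, 0.071], [-0.071, 0.0, 0.997], [-0.001, -1.0, 0.0]]
ft_force: [0.1, -0.4, 0.5]
grip_width: 85.5
[379.64841241 -46.54909431 176.64983668] [ 0.09890458 -0.42660337  0.54109315]
```

View pics/w1c.png

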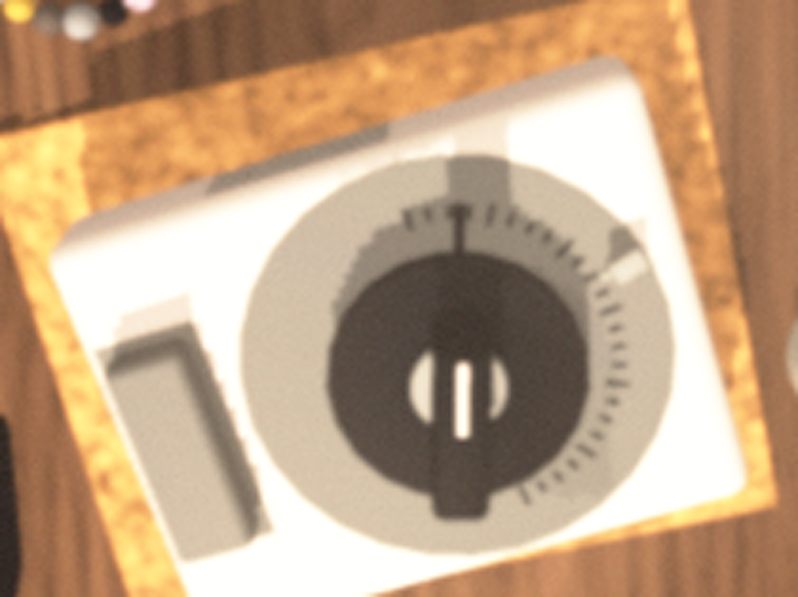

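View pics/w2.png

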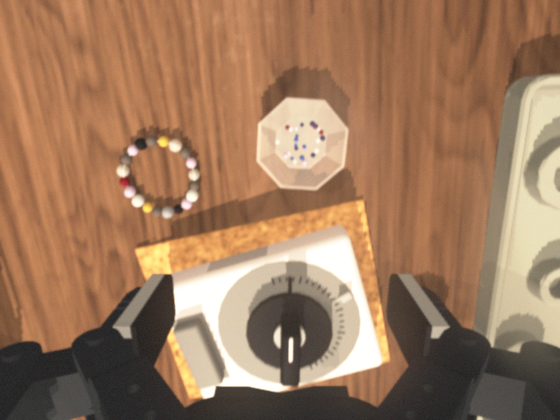

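```bash
python3 -c "
from h import *
crop(cv2.imread('pics/w2.png'),170,225,380,382,3.8,'pics/w2c.png')"
```

```text
(no output)
```

View pics/w2c.png

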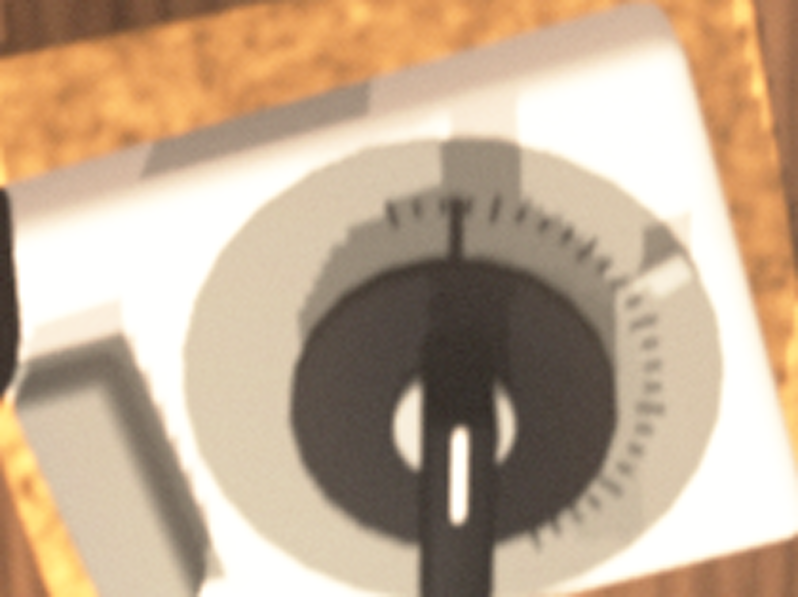

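Run:
```python
from h import *
import pickle
c1=pickle.load(open("pics/w1.pkl","rb"));c2=pickle.load(open("pics/w2.pkl","rb"))
f=lambda o,x,y:(o[0]+(x+.5)/3.8-.5,o[1]+(y+.5)/3.8-.5)
o1=(170,165);o2=(170,225)
def tri(a,b):
    o=[];D=[]
    for c,(u,v) in((c1,a),(c2,b)):
        p=pt(c,u,v,z=0); q=np.array(c["T"])[:3,3]; o.append(q); D.append((p-q)/np.linalg.norm(p-q))
    M=np.zeros((3,3));r=np.zeros(3)
    for q,d in zip(o,D):
        P=np.eye(3)-np.outer(d,d);M+=P;r+=P@q
    X=np.linalg.solve(M,r); return X,[np.linalg.norm(np.cross(X-q,d)).round(2) for q,d in zip(o,D)]
d2=np.load("pics/w2.npy"); d1=np.load("pics/w1.npy")
for n,a,b in(("ptr",(459,208),(457,205)),("clip_in",(607,278),(640,290)),("knobline",(462,400),(459,475)),("clipout",(640,262),(690,265))):
    print(n,*tri(f(o1,*a),f(o2,*b)))
    print("   depth pts",[pt(c,*f(o,*p),depth=d[int(round(f(o,*p)[1])),int(round(f(o,*p)[0]))]).round(1) for c,o,p,d in((c1,o1,a,d1),(c2,o2,b,d2))])
# plate circle z from fixed: fit by minimization of edges at z=40ish
for c,o,pts in((c1,o1,((240,352),(674,352),(457,155),(457,552))),(c2,o2,((184,365),(722,365),(455,137)))):
    for z in (40,):
        print([pt(c,*f(o,*p),z=z).round(1).tolist() for p in pts])
for c,o,ps in((c1,o1,((459,208),(607,278))),(c2,o2,((457,205),(640,290)))):
    print([pt(c,*f(o,*p),z=z).round(1).tolist() for p,z in zip(ps,(42,44))])
s=[pt(c1,*f(o1,*p),z=50).round(1) for p in((328,375),(590,375),(459,250),(459,500))];print("skirt",s)
# depth of knob top/skirt
for p in((440,460),(480,460),(380,400),(540,400),(180,450),(700,450)):
    u,v=f(o1,*p);print(p,pt(c1,u,v,depth=d1[int(round(v)),int(round(u))]).round(1))
```

```text
ptr [433.18195366 -42.29227504  51.66407528] [np.float64(0.12), np.float64(0.12)]
   depth pts [array([436.5, -42.1,  41.8]), array([437.9, -42.5,  42.7])]
clip_in [454.19937998  -6.97987626  52.02243327] [np.float64(0.34), np.float64(0.34)]
   depth pts [array([457.7,  -5.6,  43.2]), array([460.6,  -5.9,  41.5])]
knobline [466.9746317  -44.89908048  88.18210356] [np.float64(0.17), np.float64(0.17)]
   depth pts [array([469.1, -44.8,  83.8]), array([470.1, -45.2,  84.1])]
clipout [452.44181291   2.99126855  46.8728634 ] [np.float64(0.6), np.float64(0.6)]
   depth pts [array([452.7,   2.5,  46.4]), array([452.6,   3.7,  46.5])]
[[472.5, -102.2, 40.0], [481.1, 11.5, 40.0], [423.0, -41.7, 40.0], [536.5, -49.4, 40.0]]
[[472.8, -102.7, 40.0], [480.8, 11.2, 40.0], [424.1, -42.0, 40.0]]
[[436.4, -42.1, 42.0], [457.4, -5.7, 44.0]]
[[438.2, -42.5, 42.0], [459.1, -6.2, 44.0]]
skirt [array([476.2, -78.7,  50. ]), array([481.2, -11.7,  50. ]), array([444.7, -42.9,  50. ]), array([514.7, -47.6,  50. ])]
(440, 460) [484.3 -50.9  83.5]
(480, 460) [484.7 -41.6  84.2]
(380, 400) [483.1 -65.8  52.3]
(540, 400) [486.5 -25.   51.6]
(180, 450) [ 493.  -118.5   52.9]
(700, 450) [510.5  17.9  39.6]
```

```bash
python3 -m jog '[[[3.3,0,0.25],0,0.5],[[3.3,2,0.25],0,0.5],[[3.3,3,0.25],0,0.5],[[0,0,0],0,0.5],[[0,0,0],0,0.5],[[0,0,0],0,0.5]]'; python3 look.py w3
```

```text
time_s: 3.05
eef_pos: [480.4, -47.6, 129.2]
ee_rot: [[0.997, 0.005, 0.073], [-0.073, -0.001, 0.997], [0.005, -1.0, -0.001]]
ft_force: [0.2, -0.7, 0.4]
grip_width: 42.8
[480.37569547 -47.57708875 129.23781921] [ 0.15650018 -0.67372181  0.37972504]
```

View pics/w3.png

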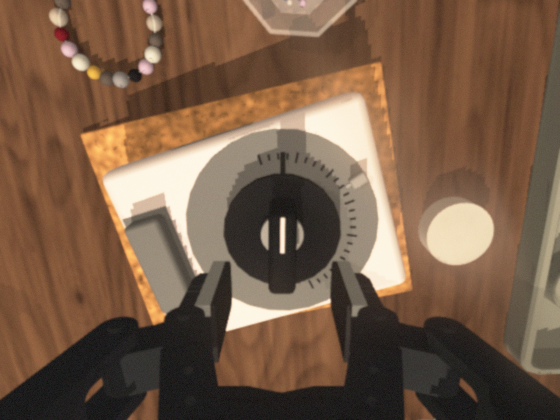

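```bash
python3 -c "
from h import *
crop(cv2.imread('pics/w3.png'),180,115,390,272,3.8,'pics/w3c.png')"
```

```text
(no output)
```

View pics/w3c.png

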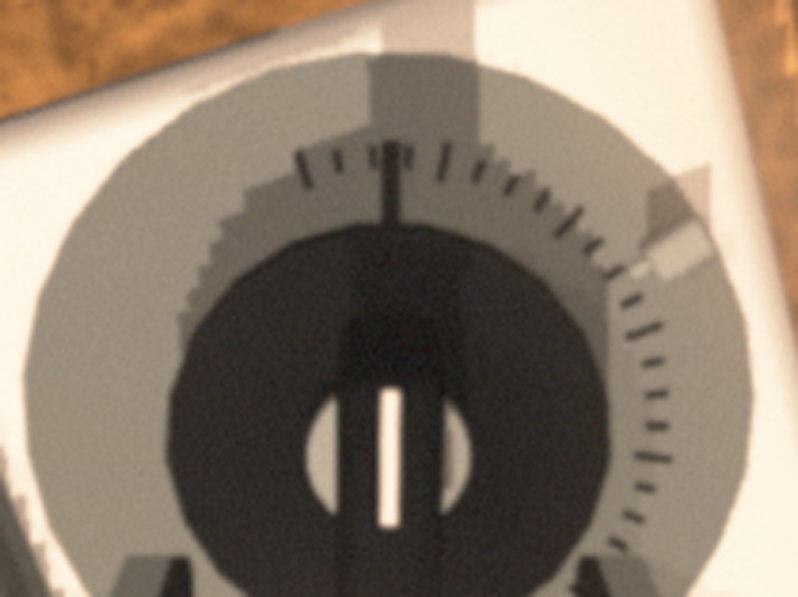

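Run:
```python
from h import *
import pickle
from scipy.optimize import least_squares
c=pickle.load(open("pics/w3.pkl","rb"))
f=lambda x,y:(180+(x+.5)/3.8-.5,115+(y+.5)/3.8-.5)
E=[(24,375),(40,288),(103,172),(185,103),(300,60),(420,52),(530,75),(660,160),(725,250),(750,355),(752,400),(735,490),(38,480)]
P=np.array([pt(c,*f(*p),z=40.5)[:2] for p in E])
r=least_squares(lambda q:np.hypot(*(P-q[:2]).T)-q[2],[478,-46,58]);print(r.x,r.fun.round(1))
A=r.x[:2]
ang=lambda n,p,z:(lambda v:print(n,v.round(1),np.hypot(*v).round(1),np.degrees(np.arctan2(v[1],v[0])).round(1)))(pt(c,*f(*p),z=z)[:2]-A)
for z in(40.5,42,44):ang("ptr",(391,143),z)
ang("ptr base",(391,222),42)
for z in(42,44,46): ang("clip in",(628,273),z)
ang("clip c",(680,250),46); ang("out",(702,238),46)
for t in((303,167),(445,162),(570,221),(644,331),(655,458)): ang("tick",t,40.5)
for z in(84,86):
  for p in((390,388),(390,527)): ang("line",p,z)
ang("skirt mid",(389,440),51)
# case edge yaw from w1
```

```text
[479.14143571 -45.9011486   57.48378771] [ 0.1  0.1  0.5  0.3 -0.4 -0.6 -0.2  0.2  0.6 -0.  -0.  -0.3 -0.3]
ptr [-43.3   3.5] 43.4 175.3
ptr [-43.5   3.6] 43.7 175.3
ptr [-43.8   3.6] 43.9 175.3
ptr base [-31.7   2.7] 31.8 175.1
clip in [-21.2  38.1] 43.6 119.1
clip in [-21.7  37.8] 43.6 119.9
clip in [-22.2  37.5] 43.6 120.7
clip c [-25.2  45.3] 51.8 119.1
out [-26.8  48.5] 55.4 118.9
tick [-40.7  -9.9] 41.8 -166.4
tick [-39.9  11.4] 41.5 164.0
tick [-29.6  29.8] 42.0 134.8
tick [-11.4  40.7] 42.2 105.7
tick [ 9.8 42.1] 43.2 76.9
line [-19.3   1.6] 19.3 175.4
line [-0.5  0.2] 0.6 157.1
line [-19.9   1.6] 20.0 175.4
line [-1.4  0.3] 1.5 168.6
skirt mid [-0.2  0.2] 0.2 138.3
```

```bash
python3 -m jog '[[[-0.14,0,0.16],0.5,0.5],[[0,1.5,0],0,0.5],[[0,1.5,0],0,0.6],[[0,1.3,0],0,0.7],[[0,0,0],0,0.72],[[0,0,0],0,0.72],[[0,0,0],0,0.72]]'; python3 look.py w4
```

```text
time_s: 3.8
eef_pos: [478.5, -45.9, 84.4]
ee_rot: [[0.997, 0.002, 0.082], [-0.082, -0.0, 0.997], [0.002, -1.0, -0.0]]
ft_force: [0.1, -0.5, -0.1]
grip_width: 23.9
[478.5094242  -45.93426362  84.38235655] [ 0.12441253 -0.46357049 -0.11162153]
```

View pics/w4.png

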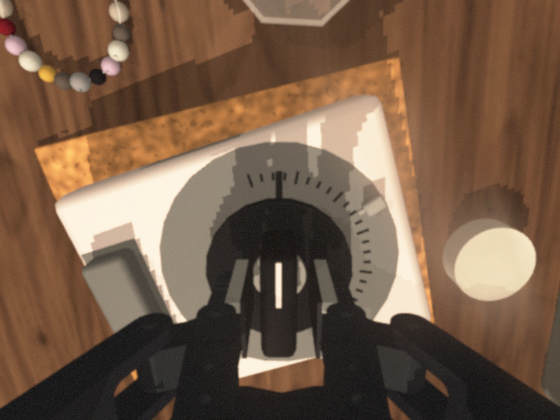

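```bash
python3 -c "
from h import *
crop(cv2.imread('pics/w4.png'),200,210,360,330,5,'pics/w4c.png')"
```

```text
(no output)
```

View pics/w4c.png

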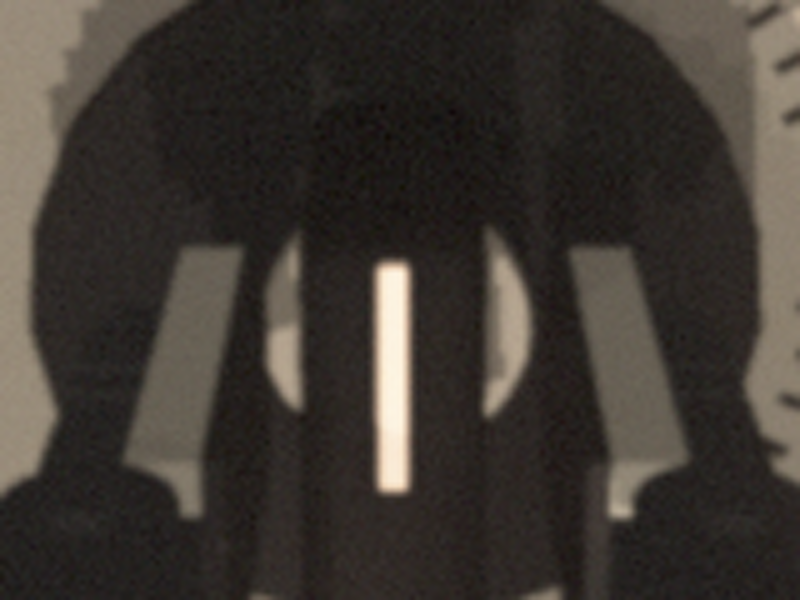

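```bash
python3 -m jog '[[[0,0.15,-0.085],0,0.75],[[0,0.15,0],0,0.79],[[0,0,0],0,0.79],[[0,0,0],0,0.79],[[0,0,0],0,0.79]]' 60; python3 look.py w5;  python3 -c "
from h import *
crop(cv2.imread('pics/w5.png'),200,210,360,330,5,'pics/w5c.png')"
```

```text
time_s: 4.35
eef_pos: [477.8, -46.6, 80.3]
ee_rot: [[0.997, -0.0, 0.082], [-0.082, 0.0, 0.997], [-0.0, -1.0, 0.0]]
ft_force: [-0.6, -0.3, 0.7]
grip_width: 18.3
[477.83030277 -46.61231422  80.27212431] [-0.63720324 -0.2673792   0.74277013]
```

View pics/w5c.png

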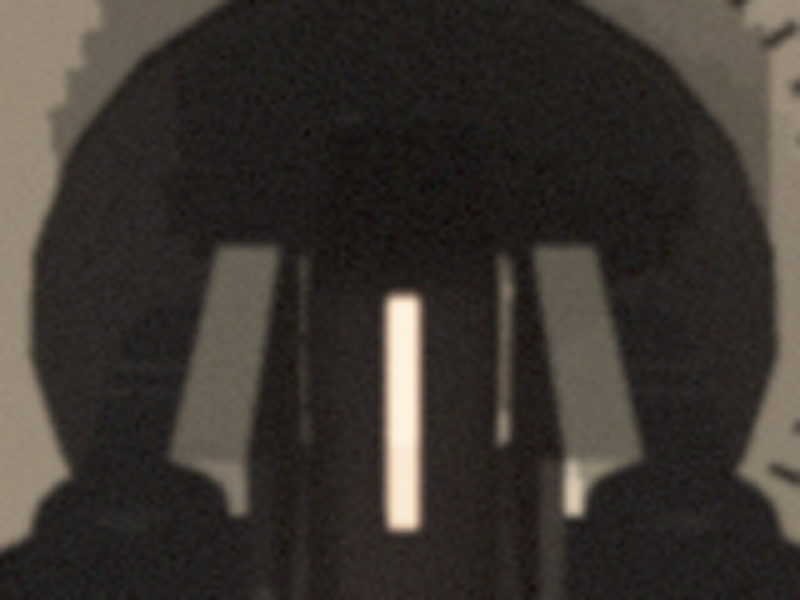

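Run:
```python
from h import *
import pickle
c=pickle.load(open("pics/w5.pkl","rb"))
t=np.array([477.8,-46.6,80.3]);X=np.array([.997,-.082,0]);Z=np.array([.082,.997,0])
k=lambda p:((np.array(proj(c,p))-[200,210])*5).round(0)
for dz in(-25,-20,0):
  for sx in(-11,11): print(dz,sx,[k(t+sx*X+s*9.15*Z+[0,0,dz]) for s in(-1,1)])
A=np.array([479.1,-45.9])
print("skirt L/R",[k([*(A+s*34*Z[:2]),52]) for s in(-1,1)],"front",k([*(A-34*X[:2]),52]))
print("line ends", k([*(A-20*X[:2]),84]),k([*(A-1*X[:2]),84]))
```

```text
-25 -11 [array([284., 216.]), array([499., 216.])]
-25 11 [array([289., 444.]), array([495., 445.])]
-20 -11 [array([280., 241.]), array([502., 241.])]
-20 11 [array([285., 475.]), array([497., 475.])]
0 -11 [array([262., 356.]), array([516., 356.])]
0 11 [array([269., 618.]), array([510., 618.])]
skirt L/R [array([ 19., 328.]), array([783., 328.])] front [401. -40.]
line ends [400. 281.] [400. 521.]
```

```bash
python3 -m jog '[[[0.06,0,-0.02],0,0.82],[[0,0,0],0,1],[[0,0,0],0,1],[[0,0,0],0,1],[[0,0,0],0,1]]' 60; python3 -c "
from h import *
s=sensors.read_state();print(s['moment'],s['ft_force'],s['eef_pos'])"
```

```text
time_s: 4.9
eef_pos: [478.5, -46.9, 80.4]
ee_rot: [[0.997, 0.0, 0.082], [-0.082, 0.0, 0.997], [0.0, -1.0, 0.0]]
ft_force: [0.5, -0.0, -0.7]
grip_width: 12.9
[ 0.03925466 -0.02928157 -0.02045118] [ 0.53535887 -0.00672211 -0.67196597] [478.51751198 -46.87032429  80.35615767]
```

```bash
for i in 1 2 3; do python3 -m jog '[[[0,0.05,0],0,1],[[0,0,0],0,1]]' | egrep 'pos|force'; done
```

```text
eef_pos: [478.5, -46.9, 80.0]
ft_force: [-0.8, -0.1, 0.5]
eef_pos: [478.5, -46.9, 79.4]
ft_force: [0.4, -0.1, 1.7]
eef_pos: [478.5, -46.9, 79.1]
ft_force: [-0.6, -0.2, 2.4]
```

```bash
for i in 1 2 ; do python3 -m jog '[[[0,0.05,0],0,1],[[0,0,0],0,1]]' | egrep 'pos|force'; done;  python3 -m jog '[[[0,0.03,0],0,1],[[0,0,0],0,1]]' | egrep 'pos|force'
```

```text
eef_pos: [478.6, -46.9, 79.0]
ft_force: [-2.5, 0.6, 4.9]
eef_pos: [478.6, -46.9, 79.0]
ft_force: [-3.2, 0.1, 8.0]
eef_pos: [478.6, -46.9, 79.0]
ft_force: [-3.3, 0.6, 9.0]
```

```bash
python3 -m jog '[[[-0.02,0.05,0],0,1],[[0,0,0],0,1]]' | egrep 'pos|force';  python3 -m jog '[[[0,0,0],0,1],[[0,0,0],0,1]]' | egrep 'pos|force'
```

```text
eef_pos: [478.6, -46.9, 79.0]
ft_force: [-4.2, 0.8, 11.0]
eef_pos: [478.6, -46.9, 79.0]
ft_force: [-4.1, 0.7, 10.3]
```

```bash
python3 -m jog '[[[-0.05,0.02,0],0,1],[[0,0,0],0,1]]' | egrep 'pos|force';  python3 -m jog '[[[0,0,0],0,1],[[0,0,0],0,1]]' | egrep 'pos|force'
```

```text
eef_pos: [478.5, -46.9, 78.9]
ft_force: [-2.8, 1.5, 11.2]
eef_pos: [478.5, -46.9, 79.0]
ft_force: [-3.0, 1.1, 11.2]
```

```bash
python3 -m jog '[[[-0.06,0.02,-0.02],0,1],[[0,0,0],0,1]]' | egrep 'pos|force';  python3 -m jog '[[[0,0,0],3,1],[[0,0,0],3,1],[[0,0,0],0,1]]' ; python3 -c "
from station import sensors;print(sensors.read_state()['moment'])"
```

```text
eef_pos: [478.5, -46.9, 78.9]
ft_force: [-1.9, 1.2, 10.9]
time_s: 7.4
eef_pos: [478.5, -46.8, 79.0]
ee_rot: [[0.983, 0.004, 0.185], [-0.185, -0.0, 0.983], [0.004, -1.0, 0.001]]
ft_force: [-1.6, 1.6, 10.2]
grip_width: 12.9
[0.29906216 0.35717717 0.26303216]
```

```bash
python3 -m jog '[[[0,0.04,0],3,1],[[0,0,0],3,1],[[0,0,0],0,1]]' | egrep 'rot|pos|force' ; python3 -c "
from station import sensors;print(sensors.read_state()['moment'])"
```

```text
eef_pos: [478.5, -46.7, 78.9]
ee_rot: [[0.958, 0.004, 0.287], [-0.287, 0.0, 0.958], [0.004, -1.0, 0.001]]
ft_force: [-3.0, 1.6, 11.8]
[0.32523351 0.47717643 0.23487352]
```

```bash
python3 -m jog '[[[0,0.01,0],3,1],[[0,0,0],3,1],[[0,0,0],0,1]]' | egrep 'rot|pos|force' ; python3 -c "
from station import sensors;print(sensors.read_state()['moment'])"
```

```text
eef_pos: [478.5, -46.7, 78.9]
ee_rot: [[0.923, 0.004, 0.385], [-0.385, 0.0, 0.923], [0.003, -1.0, 0.002]]
ft_force: [-2.9, 1.4, 11.7]
[0.35973047 0.5092365  0.28984824]
```

```bash
python3 look.py w6
python3 - <<'E'
from h import *
p,d=snapshot("side"); cv2.imwrite("pics/side1.png",p[:,:,::-1])
a=cv2.imread("pics/side0.png")[180:285,240:380]; b=cv2.imread("pics/side1.png")[180:285,240:380]
cv2.imwrite("pics/cmp1.png",cv2.resize(np.hstack([a,b]),None,fx=2.8,fy=2.8,interpolation=cv2.INTER_CUBIC))
E
```

```text
[478.51293801 -46.66965018  78.92585031] [-2.92800909  1.42175583 11.71446241]
```

View pics/w6.png

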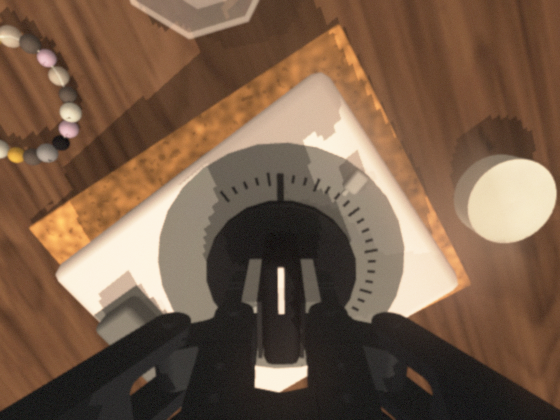

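View pics/cmp1.png

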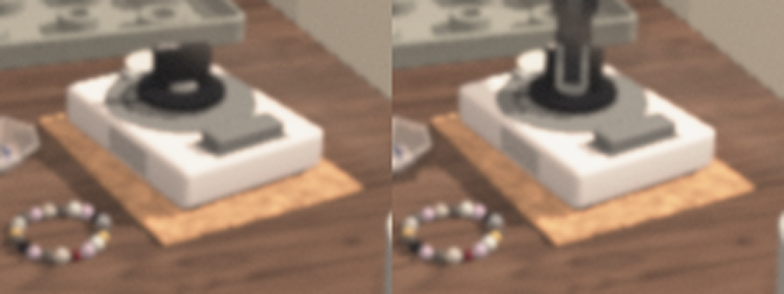

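```bash
python3 -m jog '[[[0,0,0],3,1],[[0,0,0],3,1],[[0,0,0],3,1],[[0,0,0],0,1]]' | egrep 'rot|pos|force' ; python3 -c "
from station import sensors;print(sensors.read_state()['moment'])"
```

```text
eef_pos: [478.6, -46.6, 78.9]
ee_rot: [[0.851, 0.004, 0.525], [-0.525, 0.0, 0.851], [0.003, -1.0, 0.003]]
ft_force: [-2.2, 2.2, 13.6]
[0.36075941 0.49471828 0.26056244]
```

```bash
python3 -m jog '[[[0,0.01,0],3,1],[[0,0,0],3,1],[[0,0,0],3,1],[[0,0,0],0,1]]' | egrep 'rot|pos|force' ; python3 -c "
from station import sensors;print(sensors.read_state()['moment'])"
```

```text
eef_pos: [478.7, -46.4, 78.9]
ee_rot: [[0.759, 0.004, 0.652], [-0.652, 0.001, 0.759], [0.003, -1.0, 0.003]]
ft_force: [-3.4, 2.8, 13.6]
[0.51550613 0.5187824  0.2151194 ]
```

```bash
python3 -m jog '[[[-0.07,-0.02,0],3,1],[[0,0,0],3,1],[[0,0,0],3,1],[[0,0,0],0,1]]' | egrep 'rot|pos|force' ; python3 -c "
from station import sensors;print(sensors.read_state()['moment'])"
```

```text
eef_pos: [478.7, -46.3, 78.9]
ee_rot: [[0.647, 0.006, 0.762], [-0.762, 0.0, 0.647], [0.004, -1.0, 0.004]]
ft_force: [-0.3, 2.0, 9.7]
[0.29297186 0.13398284 0.23724914]
```

```bash
python3 -m jog '[[[0,0,0],3,1],[[0,0,0],3,1],[[0,0,0],0,1],[[0,0,0],0,1]]' | egrep 'rot|pos|force' ; python3 look.py w7; python3 -c "
from h import *
crop(cv2.imread('pics/w7.png'),180,130,390,287,3.8,'pics/w7c.png')"
```

```text
eef_pos: [478.7, -46.2, 79.0]
ee_rot: [[0.564, 0.006, 0.825], [-0.825, 0.0, 0.564], [0.003, -1.0, 0.005]]
ft_force: [-0.4, 1.3, 11.0]
[478.74255795 -46.23151965  78.9582244 ] [-0.35373151  1.32858743 10.98818705]
```

View pics/w7c.png

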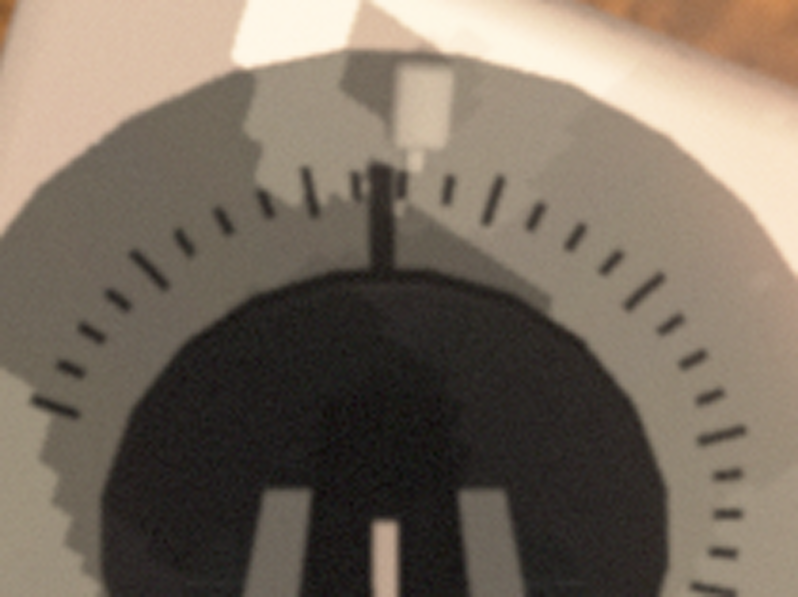

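```bash
cat > ang.py <<'E'
from h import *
import pickle,sys
from scipy.optimize import least_squares
def run(name,o,k,E,ptrs,clips):
    c=pickle.load(open(f"pics/{name}.pkl","rb"))
    f=lambda x,y:(o[0]+(x+.5)/k-.5,o[1]+(y+.5)/k-.5)
    P=np.array([pt(c,*f(*p),z=40.5)[:2] for p in E])
    r=least_squares(lambda q:np.hypot(*(P-q[:2]).T)-57.6,[478,-46]);print(r.x,r.fun.round(1))
    for n,L in(("ptr",ptrs),("clip",clips)):
        for *p,z in L:
            v=pt(c,*f(*p),z=z)[:2]-r.x; print(n,p,z,np.hypot(*v).round(1),np.degrees(np.arctan2(v[1],v[0])).round(2))
E
python3 - <<'E'
from ang import run
run("w7",(180,130),3.8,[(0,238),(130,120),(250,70),(345,50),(455,54),(570,82),(672,138),(742,197),(796,265)],
 [(381,165,42),(382,268,42)],[(416,165,42),(416,165,44),(421,147,46),(425,68,46),(428,68,46)])
E
```

```text
[480.49784094 -45.50768163] [ 0.1  0.1 -0.2  0.1 -0.1  0.  -0.1  0.   0.2]
ptr [381, 165] 42 44.7 125.55
ptr [382, 268] 42 32.6 125.8
clip [416, 165] 42 44.8 120.46
clip [416, 165] 44 45.2 120.56
clip [421, 147] 46 47.6 120.18
clip [425, 68] 46 56.3 120.46
clip [428, 68] 46 56.3 120.13
```

```bash
python3 -m jog '[[[0,0.01,0],3,1],[[0,0,0],2.2,1],[[0,0,0],0,1],[[0,0,0],0,1]]' | egrep 'rot|pos|force' ; python3 look.py w8; python3 -c "
from h import *
crop(cv2.imread('pics/w8.png'),180,130,390,287,3.8,'pics/w8c.png')"
```

```text
eef_pos: [478.8, -46.2, 79.0]
ee_rot: [[0.487, 0.006, 0.873], [-0.873, 0.0, 0.487], [0.003, -1.0, 0.005]]
ft_force: [0.4, 2.4, 11.7]
[478.83010261 -46.18410147  78.98241199] [ 0.3525273   2.43501721 11.70789575]
```

View pics/w8c.png

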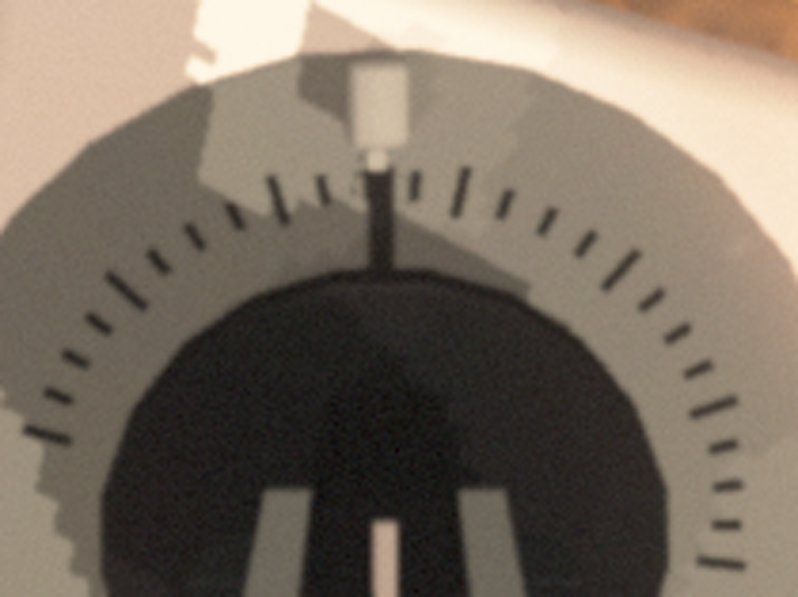

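Run:
```python
from ang import run
run("w8",(180,130),3.8,[(0,238),(90,147),(207,85),(300,57),(412,50),(527,72),(632,118),(718,176),(796,265)],
 [(380.5,170,42),(382,268,42)],[(376,160,43),(379.5,148,46),(380.5,66,46)])
```

```text
[480.4811751  -45.78237044] [ 0.1  0.1 -0.1  0.1  0.1 -0.2 -0.4  0.   0.4]
ptr [380.5, 170] 42 44.3 120.22
ptr [382, 268] 42 32.7 120.3
clip [376, 160] 43 45.7 120.83
clip [379.5, 148] 46 47.6 120.29
clip [380.5, 66] 46 56.6 120.0
```

```bash
python3 -c "
from station import sensors;print(sensors.read_state()['moment'])"; python3 -m jog '[[[0,0,0],-0.4,1],[[0,0,0],0,1]]' | egrep 'rot|pos|force' ; python3 -c "
from station import sensors;print(sensors.read_state()['moment'])"
```

```text
[0.42520227 0.13212376 0.28032611]
eef_pos: [478.8, -46.2, 78.9]
ee_rot: [[0.493, 0.006, 0.87], [-0.87, 0.0, 0.493], [0.003, -1.0, 0.005]]
ft_force: [1.1, 2.4, 9.9]
[0.33307081 0.10516131 0.08235007]
```

```bash
python3 -m jog '[[[-0.03,0,0.03],-0.15,1],[[0,0,0],0,1]]' | egrep 'rot|pos|force' ; python3 -m jog '[[[0,-0.05,0],0,1],[[0,0,0],0,1]]' | egrep 'rot|pos|force' ;python3 -c "
from station import sensors;print(sensors.read_state()['moment'])"
```

```text
eef_pos: [478.8, -46.1, 79.0]
ee_rot: [[0.495, 0.006, 0.869], [-0.869, -0.0, 0.495], [0.003, -1.0, 0.005]]
ft_force: [-0.8, 2.4, 10.7]
eef_pos: [478.8, -46.1, 79.0]
ee_rot: [[0.495, 0.006, 0.869], [-0.869, -0.0, 0.495], [0.003, -1.0, 0.005]]
ft_force: [0.9, -0.7, 8.5]
[0.1899286  0.00156314 0.13885574]
```

```bash
python3 -m jog '[[[0,-0.05,0],0,1],[[0,0,0],0,1]]' | egrep 'force' ; python3 -m jog '[[[0,0,0],0,0.79],[[0,0,0],0,0.79],[[0,0,0],0,0.72],[[0,0,0],0,0.65],[[0,0,0],0,0.65]]';python3 look.py w9; python3 -c "
from h import *
crop(cv2.imread('pics/w9.png'),180,130,390,287,3.8,'pics/w9c.png')"
```

```text
ft_force: [1.8, 1.2, 6.4]
time_s: 11.5
eef_pos: [476.3, -46.1, 76.6]
ee_rot: [[0.495, -0.001, 0.869], [-0.869, 0.0, 0.495], [-0.001, -1.0, -0.001]]
ft_force: [0.4, -1.2, -0.2]
grip_width: 30.0
[476.25686048 -46.05905465  76.58349632] [ 0.42764924 -1.24635639 -0.16122341]
```

View pics/w9c.png

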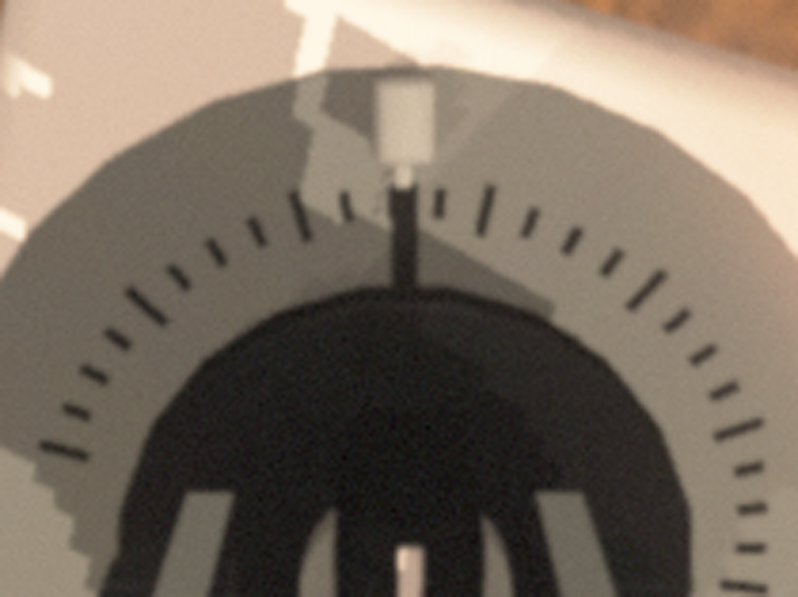

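```bash
python3 -m jog '[[[0,-1,0],0,0.6],[[0,-3,0],0,0.6],[[0,-4,0],0,0.7],[[0,0,0],0,1],[[0,0,0],0,1],[[0,0,0],0,1]]';python3 look.py w10; python3 -c "
from h import *
crop(cv2.imread('pics/w10.png'),180,100,390,257,3.8,'pics/w10c.png')
p,d=snapshot('top');cv2.imwrite('pics/top1.png',p[:,:,::-1]);p,d=snapshot('side');cv2.imwrite('pics/side2.png',p[:,:,::-1])"
```

```text
time_s: 12.15
eef_pos: [476.1, -46.0, 156.5]
ee_rot: [[0.495, -0.001, 0.869], [-0.869, 0.0, 0.495], [-0.001, -1.0, -0.001]]
ft_force: [-0.7, 0.4, 0.1]
grip_width: -0.3
[476.11667576 -45.98033403 156.4573148 ] [-0.73985566  0.40411683  0.11652956]
```

View pics/w10.png

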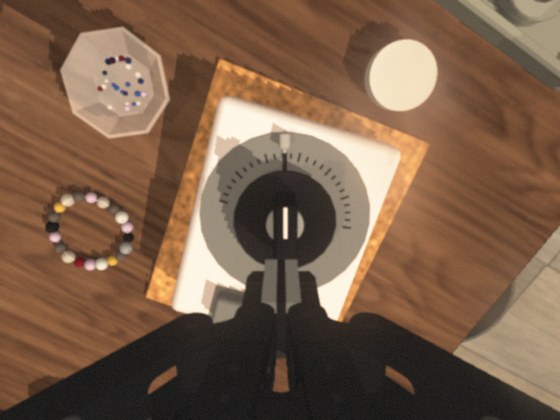

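View pics/w10c.png

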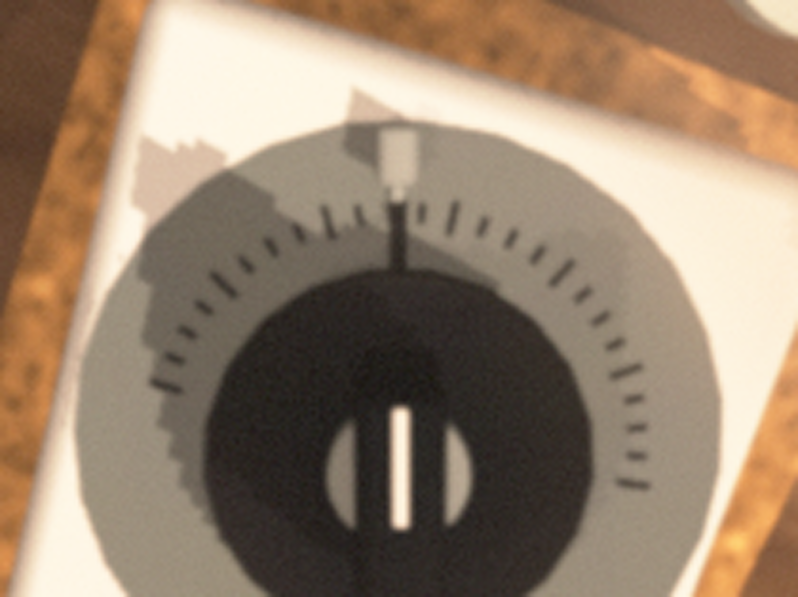

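Run:
```python
from h import *
a=cv2.imread("pics/side0.png")[180:285,240:380]; b=cv2.imread("pics/side2.png")[180:285,240:380]
a2=cv2.imread("pics/top0.png")[140:245,195:335]; b2=cv2.imread("pics/top1.png")[140:245,195:335]
cv2.imwrite("pics/cmp2.png",cv2.resize(np.vstack([np.hstack([a,b]),np.hstack([a2,b2])]),None,fx=2.8,fy=2.8,interpolation=cv2.INTER_CUBIC))
for x,y,r in((a,b,"side"),):
  # corner patch registration on front right corner region
  g=[cv2.cvtColor(i,cv2.COLOR_BGR2GRAY).astype(np.float32) for i in(x,y)]
  for n,sl in(("frontright",np.s_[45:80,40:90]),("right",np.s_[40:70,90:130]),("left",np.s_[25:60,18:40])):
    print(n,cv2.phaseCorrelate(g[0][sl].copy(),g[1][sl].copy()))
```

```text
frontright ((-0.03454502726336983, -0.061877615946666964), 0.9768133413791656)
right ((0.039208250129842526, 0.032691388250720266), 0.9992401377360026)
left ((0.007816015666580967, -0.017584295559725405), 0.9218920521714069)
```

View pics/cmp2.png

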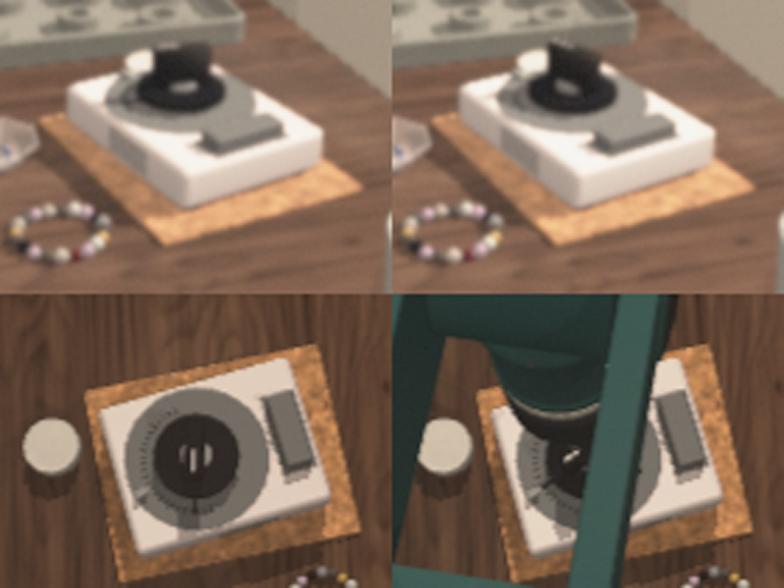

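```bash
python3 -m jog '[[[3.7,0,-1],0,1],[[3.67,0,-1.02],0,1],[[0,2.5,0],0,1],[[0,2.5,0],0,1],[[0,1.3,0],0,1],[[0,0,0],0,1],[[0,0,0],0,1]]'
python3 - <<'E'
from h import *
p,d=snapshot('side');cv2.imwrite('pics/side3.png',p[:,:,::-1]);crop(p[:,:,::-1],240,150,380,255,5.7,'pics/side3c.png')
E
python3 look.py w11
```

```text
time_s: 13.0
eef_pos: [495.7, -120.0, 94.2]
ee_rot: [[0.495, -0.0, 0.869], [-0.869, 0.0, 0.495], [-0.0, -1.0, -0.0]]
ft_force: [0.1, -0.5, 0.3]
grip_width: -0.2
[ 496.28946336 -120.12951455   95.11766974] [0.43073508 0.7197361  0.41021427]
```

View pics/side3c.png

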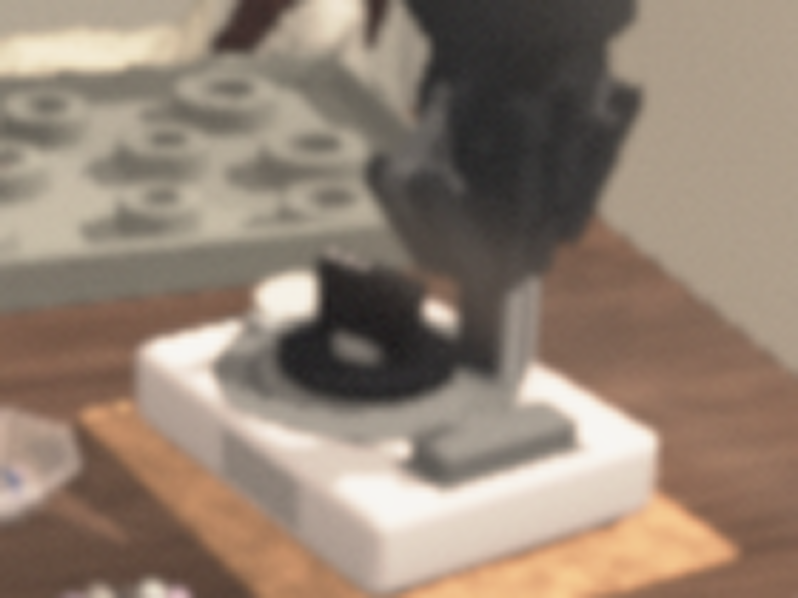

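View pics/w11.png

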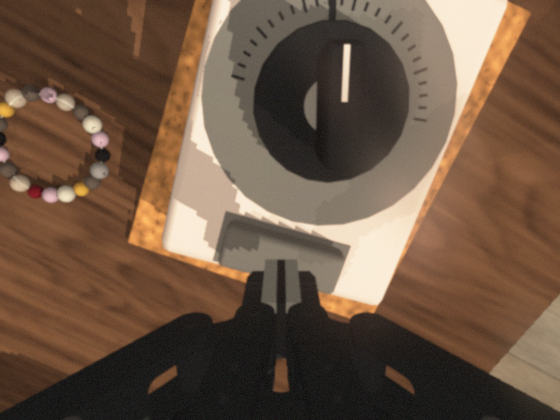

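```bash
python3 -m jog '[[[0,1,0],0,1],[[0,0.5,0],0,1],[[0,0,0],0,1]]'|egrep 'pos|force'; python3 -m jog '[[[0,0.2,0],0,1],[[0,0,0],0,1]]'|egrep 'pos|force';python3 -m jog '[[[0,0.2,0],0,1],[[0,0,0],0,1]]'|egrep 'pos|force'
```

```text
eef_pos: [494.9, -119.8, 78.0]
ft_force: [0.2, 0.1, 0.0]
eef_pos: [495.7, -120.1, 77.2]
ft_force: [-0.7, 0.6, 1.2]
eef_pos: [495.9, -120.2, 75.4]
ft_force: [0.5, 1.2, 1.7]
```

```bash
for i in 1; do python3 -m jog '[[[0,0.2,0],0,1],[[0,0,0],0,1]]'|egrep 'pos|force';python3 -m jog '[[[0,0.15,0],0,1],[[0,0,0],0,1]]'|egrep 'pos|force'; python3 -m jog '[[[0,0.1,0],0,1],[[0,0,0],0,1],[[0,0,0],0,1]]'|egrep 'pos|force';done
```

```text
eef_pos: [495.9, -120.2, 73.4]
ft_force: [-1.3, -0.8, 3.5]
eef_pos: [495.9, -120.2, 71.9]
ft_force: [-0.2, 0.7, 4.5]
eef_pos: [495.9, -120.2, 70.9]
ft_force: [-0.8, 0.3, 4.3]
```

```bash
python3 -m jog '[[[0,0.1,0],0,1],[[0,0,0],0,1]]'|egrep 'pos|force'; python3 -m jog '[[[0,0.07,0],0,1],[[0,0,0],0,1]]'|egrep 'pos|force'; python3 -m jog '[[[0,0.05,0],0,1],[[0,0,0],0,1]]'|egrep 'pos|force'
```

```text
eef_pos: [495.9, -120.2, 69.9]
ft_force: [-0.1, 0.4, 5.5]
eef_pos: [495.9, -120.2, 69.3]
ft_force: [-0.9, 0.1, 6.3]
eef_pos: [495.9, -120.2, 69.0]
ft_force: [-1.0, 0.8, 6.7]
```

```bash
python3 -m jog '[[[0,-0.5,0],0,1],[[0,-1,0],0,1],[[0,-3,0],0,1],[[0,-5,0],0,1],[[0,-4,0],0,1],[[-2,0,2],0,1],[[-4,0,0],0,1],[[-4,0,0],0,1],[[0,0,0],0,1],[[0,0,0],0,1]]'; python3 look.py w12
python3 - <<'E'
from h import *
p,d=snapshot('side');b=p[:,:,::-1];cv2.imwrite('pics/side4.png',b)
a=cv2.imread("pics/side0.png")[180:285,240:380]
b=b[180:285,240:380]
cv2.imwrite("pics/cmp4.png",cv2.resize(np.hstack([a,b]),None,fx=2.8,fy=2.8,interpolation=cv2.INTER_CUBIC))
g=[cv2.cvtColor(np.ascontiguousarray(i),cv2.COLOR_BGR2GRAY).astype(np.float32) for i in(a,b)]
for n,sl in(("frontright",np.s_[45:80,40:90]),("right",np.s_[40:70,90:130]),("left",np.s_[25:60,18:40]),("bar",np.s_[38:58,66:106]),("bracelet",np.s_[70:100,0:42])):
    print(n,cv2.phaseCorrelate(g[0][sl].copy(),g[1][sl].copy()))
E
```

```text
time_s: 16.1
eef_pos: [462.9, -22.9, 203.1]
ee_rot: [[0.496, -0.001, 0.868], [-0.868, -0.0, 0.496], [-0.0, -1.0, -0.001]]
ft_force: [0.5, -1.1, 0.6]
grip_width: -0.1
[462.90495614 -22.91109599 203.12339832] [ 0.54695299 -1.05482808  0.57400717]
frontright ((-0.035175565659574914, -0.02702107277733745), 0.9784941188494365)
right ((0.057800522465235815, -0.015078272011882277), 1.00192875623703)
left ((0.012718632429850274, -0.003520667695703139), 0.9128476770387756)
bar ((0.04272947651068293, -0.03416181197665935), 0.9950096651911735)
bracelet ((0.5417779436308479, -0.07723578012584476), 0.9655802182798032)
```

View pics/w12.png

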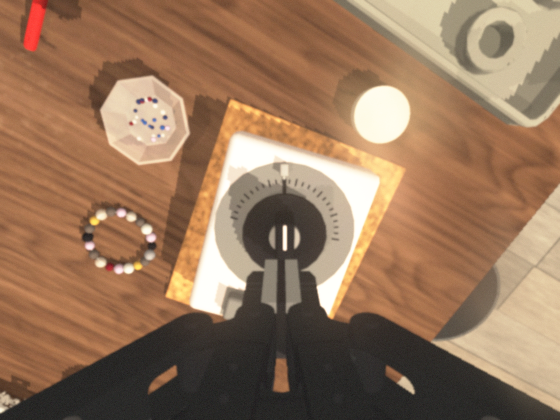

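View pics/cmp4.png

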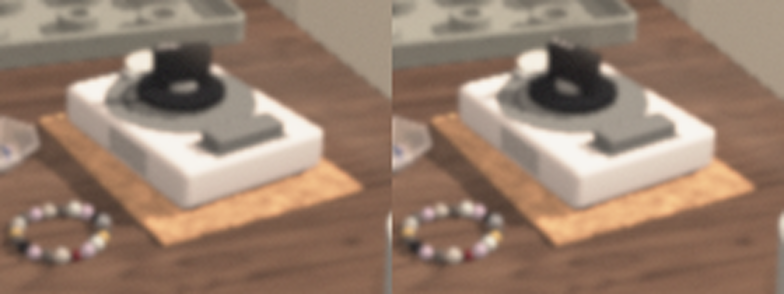

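Run:
```python
from h import *
a=cv2.imread("pics/w12.png"); crop(a,205,145,365,265,5,"pics/w12c.png")
g=[cv2.cvtColor(cv2.imread(f"pics/side{i}.png"),cv2.COLOR_BGR2GRAY).astype(np.float32) for i in(0,4)]
sl=np.s_[240:285,232:292];print(cv2.phaseCorrelate(g[0][sl].copy(),g[1][sl].copy(),cv2.createHanningWindow((60,45),cv2.CV_32F)))
```

```text
((0.0744136693545947, 0.5980409571287915), 0.8765972815619575)
```

View pics/w12c.png

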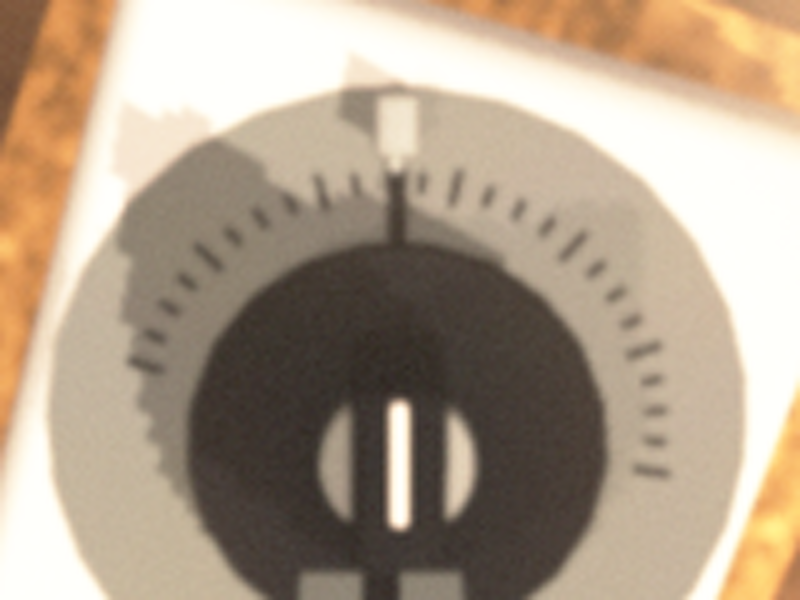

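```bash
python3 -c "
from station import arm,sensors
print(sensors.read_state()['time_s']);print(arm.close_job())"
```

```text
16.2
the job is handed in; nothing more can be done
None
```

I turned the dial about 55° clockwise, released it, then pressed the start bar to its stop and let it spring back. The job was handed in at 16.2 s, with the gripper clear of everything.

- **Dial:** the pointer is in line with the clip. I measured about 0.3° of difference while still gripping. The views after letting go, including the last one, show them in line by eye.
- **Press while turning:** I aimed for 12 N. The readings ran from 9.7 to 13.6 N, so one dipped below the target for a moment but stayed above the 6 to 9 N needed.
- **Start bar:** it went down about 8 mm, at about 6.7 N. The last side view shows it back up.
- **Timer case:** it shifted less than 0.1 px in the side view, so it neither spun nor slid.
- **Check that disagreed:** image matching on the bracelet gave two inconsistent shifts of about half a pixel (one sideways, one vertical). I take that as a shadow or crop effect, because the arm never went near it. The jar and dish looked unmoved by eye, but I did not measure them.

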